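Slide the jig carrier round the bent support bar

TASK

Pick up the drilled aluminium jig carrier, thread it onto the free end of the sharpening station's bent support bar and slide it along the bar, gently round the bend without forcing it, until it bears lightly but positively against the stop ring; then let go of it there. The stop ring is pre-set, so do not shove it along the bar, and leave the other things where they lie.

Things in the scene. Friction and masses are not known exactly. Their poses are not given: they have to be found in the camera images.
- station: Fixed sharpening station: wooden board (15 mm thick; station x -90 to 270, y -50 to 280 mm) with a bench grinder (x 30 to 257, y 125 to 275, up to 215 mm high) and a post that carries a level, bent, round steel bar, 12 mm thick, centre line 120 mm above the table. Yaw and x, y vary. Origin on the table right below the bend's start. Over 20 N between carrier and bar mars it.
- bar_bend_start (a point): Point on the bar's centre line where the bend starts, axes as the station's. From here the straight working leg runs 125 mm along the station's +x to the post (24 x 26 mm, ending 15 mm above the bar's centre line). The grinder wheel (150 mm across) has its rim 125 mm from this leg on the +y side and rises to 215 mm above the table.
- bar_bend_mid (a point): Point on the bar's centre line half-way round the bend; axes as the station's. The bend is an arc of 60 degrees, 80 mm centre-line radius, centred at (0, -80) mm in the station's x, y; it ends at (-69.3, -40).
- bar_free_leg (a point): Point on the bar's centre line half-way along the free leg, 30 mm from its end; axes as the station's. The free leg is straight, 60 mm long, and runs from the bend's end at (-69.3, -40) mm in direction (-0.5, -0.866) of the station's x, y.
- bar_free_end (a point): Centre of the bar's free end, at (-99.3, -92) mm in the station's x, y; a rounded nose projects 6 mm further. Axes as the station's.
- ring_face (a point): Centre (on the bar's centre line) of the stop ring's flat face that looks along the station's -x, to the bend. The dark steel ring, 26 mm across, 14 mm long, sits on the working leg 50 to 80 mm from the bend's start (varies) and holds by friction; pushed with more than about 7 N it slips along the bar. Axes as the station's.
- carrier_bore (a point): Jig carrier, on the table: aluminium block 30 (own x) x 36 (own y) x 44 mm high, 0.1-0.18 kg, with a 16 mm through bore along x and a black knob (14 mm across, 11 high) on top. Point: middle of the bore, mid-width, 28 mm above the underside. Ends alike. A sprung ball reaches 3.5 mm into the bore from above: with bar and bore coaxial it presses the bar with 10 N, so the carrier drags.
- solid_block: bystander: a plain block of the carrier's size, without bore or knob; origin at the centre of its underside
- stepped_block: bystander: an aluminium step block 50 x 34 x 40 mm; origin at the centre of its underside
- slip_stone: bystander: a white 60 x 25 x 12 mm stone lying on the station's board between bar and grinder; origin at the centre of its underside
- oil: bystander: amber bottle, 48 mm across, 120 mm high; origin at the centre of its underside
- bowl: bystander: turned wooden bowl, 120 mm across, 50 mm high; origin at the centre of its underside
- driver: bystander: screwdriver lying on the table
- spindle: bystander: small turned wooden spindle, 110 mm high, standing; origin at the centre of its underside

How it is judged:
On the way, in this order (a step that is already met when the one before it is completed fails the run):
1. the carrier is threaded on the free leg of the bar: its bore's middle within 10 mm of the middle of the free leg (distance between carrier_bore and bar_free_leg below 0.01 m), for 0.1 s.
2. the carrier passes the middle of the bend on the bar (within 10 mm) (distance between carrier_bore and bar_bend_mid below 0.01 m), for 0.1 s.
3. the carrier bears against the stop ring with more than 3 N for 0.4 s (contact force between carrier and ring above 3 N), for 0.4 s.
At the end, for the whole second after the job is handed in: The carrier hangs released and at rest on the working leg against the stop ring: bore middle within 18.5 mm of the ring's face centre (15 mm is touching), and the ring is within 1.5 mm of where it was set (distance between carrier_bore and ring_face below 0.0185 m and linear speed of carrier below 0.01 m/s and distance of ring_face from where it was at the start of the episode below 0.0015 m and contact force between carrier and the fingers below 0.05 N).
It fails at once if the carrier is forced: more than 20 N between carrier and the station with its bar and ring (contact force between carrier and station above 20 N).
It fails at once if the stop ring is shoved 1.5 mm or more along the bar (distance of ring_face from where it was at the start of the episode above 0.0015 m).
It fails at once if another thing is moved by more than 20 mm (distance of any of solid_block, stepped_block, slip_stone, oil, bowl, driver, spindle from where it was at the start of the episode above 0.02 m).
It also fails if it takes over 72 s, if anything falls off the work surface, if the arm or the gripper's body presses on something with over 40 N, if the wrist force passes 120 N, or if a joint passes its speed limit or range.

ROBOT

A 6-joint arm with a two-finger parallel gripper is mounted at the origin on the work surface. World frame = base frame: x ahead of the robot, y to its left, z up, the work surface at z = 0. Lengths are in m, angles in rad, forces in N, time in s.
With the tool pointing down it reaches from about 0.35 to 0.875 m from the base axis. Payload 4.2 kg.
Tool frame: the origin (TCP) lies on the centre line of the jaws, within the pads' length; the fingertips stand 17 mm ahead of it and the grasp point (between the pads) lies 2 mm behind it; z points along the fingers, y is the direction in which the jaws open and shut (so a half turn about z gives the same grasp; the last joint's range is limited). The gripper opens to 87 mm and grips with 3 to 60 N. Pads are 19 mm wide; open, the fingers measure 117 mm over their backs; the gripper's body (75 mm by 190 mm) begins 51 mm behind the grasp point.
Start: joints at [1.5, 0.385, 0.008, 0, -1.194, -0.259], TCP at [0.202, 0.591, 0.24] pointing down, gripper open.
Joint ranges: [-3.14, 3.14], [-1.21, 2.06], [-1.07, 1.41], [-3.16, 2.05], [-2.99, -0.16], [-3.1, 3.1]. Speed limits (rad/s): [2.79, 2.79, 3.14, 3.14, 3.14, 3.14].

INTERFACE

Orientations are given as a rotation vector (axis times angle).
In Python, from plant import manip gives the robot as it stands. The module is installed in compiled form; this text tells all that it offers.
- The arm moves only by the tool move_arm, never from a script. Its argument "steps" is text: rows parted by semicolons, each of 5 numbers parted by spaces: the shift along the tool's x, y, z in m, then the turn about the tool's z in rad, then the finger opening in m, from 0 to 0.087. A call has 1 to 12 rows; each row shifts and turns the commanded pose from where the row before left it, along the tool's axes as they then stand; what a row does not reach is not made up. A row lasts 1/10 s, in which the tool goes at most 50 mm and 8.59 degrees, less where a joint would pass 70% of its speed; a pose out of reach is approached as far as the arm can. A call with a gripper value outside its range is refused whole. The fingers move at their own pace and stop on an object; the grip force is fixed at half the most. Time passes only in rows, so rows that do not move let the fingers close. It gives the time, the measured TCP pose, the force and the opening at its end, in the units of the state.
- manip.observe(): the state, without advancing time (a new reading comes with each control period).
- manip.snapshot(name): name is "scene" or "top" or "wrist"; returns a dict with "image" (400x640x3 uint8, red, green, blue), "K" (3x3 intrinsics, pixels), "R" (3x3) and "t" (3): a world point X has camera coordinates R X + t; the wrist camera has in their place "hand_eye" (4x4, takes a point from camera to tool coordinates, whose origin is the TCP and whose axes are the flange's). Camera axes: x right, y down, z forward; pixel columns grow to the right and rows downward; lengths in m; the calibration is good to about 2 mm. A picture is of the moment at which its call begins: read the wrist's pose just before it. There is no depth.
- manip.hand_in(): hands the job in, once; it reports no verdict.
The state is a dict: "time_s": time; "joints": joint angles; "dq": joint speeds; "joint_efforts": joint torques, N m; "position": TCP position; "tcp_rot": TCP orientation; "force": force on the tool from outside, world axes, zero at the start; "torque": the same for the moment, N m; "opening": finger opening in m.
Only numpy, scipy, OpenCV 4.12 (cv2) and the standard library are available. Lean on these libraries where they do the work, as an engineer would, in place of code of your own. Each camera call takes 0.05 s, during which the arm holds its last target. There are 200 camera calls.

## Working session

There is one attempt and no reset: what is moved stays moved. The work goes in short steps, Python scripts to look and compute and a tool call to move; the robot and the scene stay as the last step left them, time stands still between calls to the robot, and variables do not carry over. Pictures are saved under pics/ and viewed, about 8 in all and at most 12, crops included, and the job is handed in when it is done.

Besides the shell and the picture viewer there is one more tool, called after "Call:" as name(argument=value, ...), one argument or row to a line, values as JSON. move_arm: Moves the arm, as the interface text tells. Its arguments: {"type":"object","properties":{"steps":{"type":"string"}},"required":["steps"]}

```bash
mkdir -p pics; python3 - <<'E'
from plant import manip
import cv2,pickle
print(manip.observe())
d={}
for n in("scene","top"):
    s=manip.snapshot(n); d[n]=s
    cv2.imwrite(f"pics/{n}0.png",s["image"][:,:,::-1]); print(n,s["K"],s["R"],s["t"])
s=manip.snapshot("wrist");print(s["K"],s["hand_eye"])
pickle.dump(d,open("d.pkl","wb"))
E
```

```text
{'time_s': 0.0, 'joints': array([ 1.49961104e+00,  3.85544334e-01,  6.59883654e-03, -4.79978538e-04,
       -1.19398969e+00, -2.58596048e-01]), 'dq': array([ 0.00103779, -0.00013355,  0.00060081, -0.0007235 , -0.00156175,
       -0.00054343]), 'joint_efforts': array([ 1.02050697e-03, -3.90666497e+01,  1.87403476e+01,  4.21983093e+00,
        1.10766073e-02, -1.95049847e-04]), 'position': array([0.20220229, 0.59078087, 0.2384592 ]), 'tcp_rot': array([ 3.09679362e+00, -5.15592908e-01, -3.83056083e-04]), 'force': array([ 0.27069441,  0.05740049, -0.63071058]), 'torque': array([ 0.09755977, -0.01362933,  0.04415012]), 'opening': 0.08714000266605096}
scene [[364.93627552   0.         325.21125563]
 [  0.         364.93627552 203.66321521]
 [  0.           0.           1.        ]] [[ 0.87959018  0.4757073  -0.00486575]
 [ 0.27404524 -0.51502135 -0.81218976]
 [-0.38887056  0.71306071 -0.58337305]] [-0.4113078  -0.13538667  1.20064937]
top [[481.16540283   0.         327.89851674]
 [  0.         481.16540283 194.89188022]
 [  0.           0.           1.        ]] [[ 0.03002423 -0.99936336  0.01927207]
 [-0.9830227  -0.03301392 -0.18048949]
 [ 0.18101083 -0.01352583 -0.98338809]] [-0.16616426  0.53665426  1.04103726]
[[338.21999594   0.         313.91271135]
 [  0.         338.21999594 193.64031503]
 [  0.           0.           1.        ]] [[-4.34188450e-04 -9.65282320e-01 -2.61208450e-01  7.22589539e-02]
 [ 9.99999612e-01 -6.19490674e-04  6.27066671e-04  1.50650610e-04]
 [-7.67112570e-04 -2.61208076e-01  9.65282214e-01 -1.45219248e-01]
 [ 0.00000000e+00  0.00000000e+00  0.00000000e+00  1.00000000e+00]]
```

View pics/scene0.png

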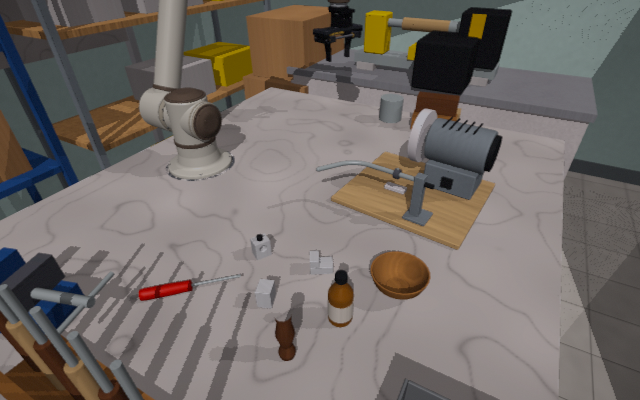

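View pics/top0.png

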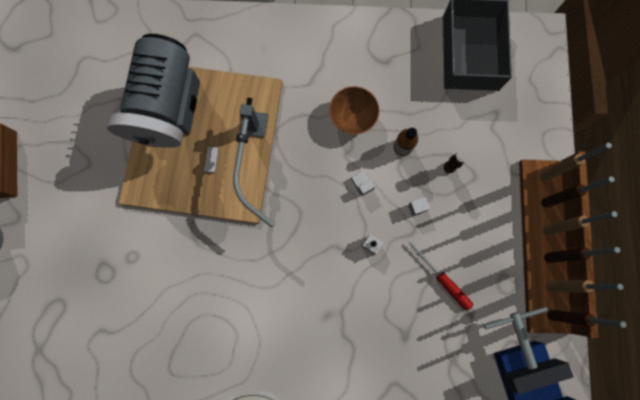

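```bash
python3 - <<'E'
import cv2,pickle,numpy as np
d=pickle.load(open("d.pkl","rb"))
def c(n,x,y,w,h,k):
    return cv2.resize(d[n]["image"][y:y+h,x:x+w,::-1].copy(),None,fx=k,fy=k,interpolation=cv2.INTER_CUBIC)
M=np.zeros((600,800,3),np.uint8)
def put(im,x,y): M[y:y+im.shape[0],x:x+im.shape[1]]=im
put(c("top",220,90,70,150,4),0,0)       # u=220+x/4, v=90+y/4
put(c("scene",310,150,130,80,4),280,0)    # u=310+(x-280)/4, v=150+y/4
put(c("top",350,220,45,45,5),280,330)  # 
put(c("scene",240,225,45,45,5),530,330)
cv2.imwrite("pics/m1.png",M)
E
```

```text
(no output)
```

View pics/m1.png

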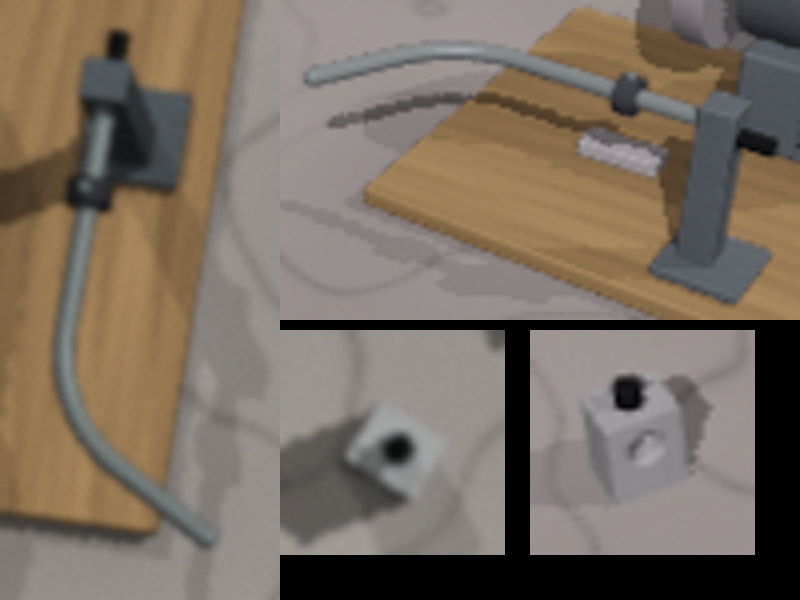

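```bash
cat > h.py <<'E'
import numpy as np,pickle
from scipy.optimize import least_squares
from scipy.spatial.transform import Rotation as Ro
def proj(s,X):
    X=np.atleast_2d(X); c=X@s["R"].T+s["t"]; p=c@s["K"].T; return p[:,:2]/p[:,2:]
def ray(s,uv,z):
    d=s["R"].T@np.linalg.inv(s["K"])@np.r_[uv,1]; o=-s["R"].T@s["t"]; return o+d*(z-o[2])/d[2]
def wristcam(s,o):
    T=np.eye(4);T[:3,:3]=Ro.from_rotvec(o["tcp_rot"]).as_matrix();T[:3,3]=o["position"]
    C=np.linalg.inv(T@s["hand_eye"]); return dict(K=s["K"],R=C[:3,:3],t=C[:3,3])
def barxy(q):  # arclength q: 0 at bend start, positive along +x; negative round the bend
    L=80*np.pi/3
    q=np.atleast_1d(q).astype(float); a=np.clip(-q,0,L)/80; e=np.clip(-q-L,0,None)
    x=np.clip(q,0,None)-80*np.sin(a)-.5*e; y=-80+80*np.cos(a)-.866*e
    return np.c_[x,y,0*x+120]/1000
def st(p,X): # p=x,y,yaw
    X=np.atleast_2d(X); c,s=np.cos(p[2]),np.sin(p[2])
    return np.c_[p[0]+c*X[:,0]-s*X[:,1],p[1]+s*X[:,0]+c*X[:,1],X[:,2]]
E
cat > fit.py <<'E'
from h import *
d=pickle.load(open("d.pkl","rb"))
m=lambda a,ox,oy,u,v,k:np.array([[u+(x-ox+.5)/k-.5,v+(y-oy+.5)/k-.5] for x,y in a])
T=m([(213,543),(170,503),(120,460),(85,418),(66,370),(65,320),(72,260),(82,212)],0,0,220,90,4)
S=m([(306,78),(350,68),(400,54),(440,50),(480,51),(520,60),(560,74),(600,86),(680,112)],280,0,310,150,4)
cor=np.array([[-.09,-.05,.015],[.27,-.05,.015],[-.09,.28,.015]])
cT=np.array([[258.5,221],[282,79],[118.5,205]]);cS=np.array([[332,197],[461,236],[385,154.5]])
q=np.linspace(-143.78-6,113,2000)
def res(p,cams):
    r=[]
    for n,P,C in (("top",T,cT),("scene",S,cS)):
        if n not in cams: continue
        c=proj(d[n],st(p,barxy(q)))
        r+=[ (P[1:]-c[np.argmin(((P[1:,None]-c)**2).sum(2),1)]).ravel(), P[0]-c[0]]
        r+=[.5*(proj(d[n],st(p,cor))-C).ravel()]
    return np.concatenate(r)
for cams in (["top"],["scene"],["top","scene"]):
    f=least_squares(res,[.75,.25,-.1],args=(cams,),x_scale=[.01,.01,.1],diff_step=1e-4,loss="soft_l1")
    print(cams,f.x,np.round(res(f.x,cams),1).tolist())
p=f.x
print("bend,freeend",st(p,barxy([0,-143.8])))
for n,C in(("top",(220+(89.5)/4-.5,90+190.5/4-.5)),("scene",(310+(628-280.)/4-.4,150+93.5/4-.5))):
    qq=np.linspace(40,100,601);c=proj(d[n],st(p,barxy(qq)));print("ring centre q",n,qq[np.argmin(((c-C)**2).sum(1))])
mt=lambda x,y:(350+(x-280+.5)/5-.5,220+(y-330+.5)/5-.5)
ms=lambda x,y:(240+(x-530+.5)/5-.5,225+(y-330+.5)/5-.5)
print("knob",ray(d["top"],mt(398,449),.05),ray(d["scene"],ms(628,393),.05))
print("bore face",ray(d["scene"],ms(645,447),.028))
print("bottom edge",ray(d["scene"],ms(617,502),0),ray(d["scene"],ms(690,478),0))
for n,a in(("solid",(262,305)),("step",(318,270))):print(n,ray(d["scene"],a,0))
print("driver tip",ray(d["scene"],(243,275),.01))
E
python3 fit.py
```

```text
['top'] [ 0.57411279  0.04997504 -0.0979414 ] [-0.1, 0.1, 0.4, -0.6, 0.9, -0.5, 0.5, -0.0, -0.1, -0.0, -0.8, -0.2, -0.4, -0.0, -0.9, 1.2, 0.0, 0.4, -0.4, -1.0, -0.6, -0.8]
['scene'] [ 0.57477656  0.04854585 -0.10523954] [-0.0, -0.1, -0.1, -0.5, -0.0, -0.1, 0.0, -0.2, -0.0, 0.1, -0.2, 0.4, -0.1, 0.3, -0.2, 0.5, -0.2, -0.3, -0.7, -0.3, -0.6, 4.8, -0.1, -2.1]
['top', 'scene'] [ 0.57386228  0.04958556 -0.09883887] [-0.1, 0.1, 0.4, -0.6, 0.8, -0.4, 0.3, -0.0, -0.3, -0.1, -1.0, -0.2, -0.6, -0.1, -1.1, 1.1, 0.1, 0.4, -0.3, -1.0, -0.5, -0.8, 0.0, 0.0, -0.1, -0.3, -0.0, 0.1, -0.0, 0.0, -0.1, 0.3, -0.2, 0.6, -0.2, 0.6, -0.3, 0.8, -0.1, -0.2, -0.8, -0.4, -0.6, 4.5, -0.4, -2.2]
bend,freeend [[ 0.57386228  0.04958556  0.12      ]
 [ 0.46597626 -0.03214833  0.12      ]]
ring centre q top 76.1
ring centre q scene 74.2
knob [ 0.43510358 -0.25341999  0.05      ] [ 0.43739734 -0.25519745  0.05      ]
bore face [ 0.44907229 -0.26216173  0.028     ]
bottom edge [ 0.43902012 -0.2748112   0.        ] [ 0.45931978 -0.24609446  0.        ]
solid [ 0.52705528 -0.37507331  0.        ]
step [ 0.57881116 -0.2390504   0.        ]
driver tip [ 0.44936355 -0.33582002  0.01      ]
```

Call:
move_arm(
  steps="0.035 0.0346 0 0 0.087;0.035 0.0346 0 0 0.087;0.035 0.0346 0 0 0.087;0.035 0.0346 0 0 0.087;0.035 0.0346 0 0 0.087;0.035 0.0346 0 0 0.087;0.035 0.0346 0 0 0.087;0.035 0.0346 0 0 0.087;0.035 0.0346 0 0 0.087;0.035 0.0346 0 0 0.087",
)

```text
time_s: 1.15
position: [0.4218, 0.1487, 0.2397]
tcp_rot: [-3.099, 0.515, -0.0]
force: [2.1, -0.1, 0.6]
opening: 0.0873
```

Call:
move_arm(
  steps="0.0165 0.042 0 0.03 0.087;0.0165 0.042 0 0.03 0.087;0.0165 0.042 0 0.03 0.087;0.0165 0.042 0 0.03 0.087;0.0165 0.042 0 0.03 0.087;0.0165 0.042 0 0.03 0.087;0.0165 0.042 0 0.03 0.087;0.0165 0.042 0 0.03 0.087;0 0 0 0 0.087;0 0 0 0 0.087",
)

```text
time_s: 2.15
position: [0.3991, -0.2098, 0.2392]
tcp_rot: [-3.014, 0.887, 0.001]
force: [0.5, 0.8, 0.9]
opening: 0.0868
```

```bash
cat > look.py <<'E'
from h import *
from plant import manip
import cv2,sys
def state():
    o=manip.observe();R=Ro.from_rotvec(o["tcp_rot"]).as_matrix()
    print("t",round(o["time_s"],2),"pos",np.round(o["position"],4),"yaw",round(np.degrees(np.arctan2(R[1,0],R[0,0])),2),"tilt",np.round(R[:2,2],4),"F",np.round(o["force"],2),"T",np.round(o["torque"],2),"op",round(o["opening"],4),"j6",round(o["joints"][5],2))
    return o,R
def wrist(name):
    o,R=state(); s=manip.snapshot("wrist"); c=wristcam(s,o); c["image"]=s["image"]; pickle.dump(c,open(name+".pkl","wb"))
    cv2.imwrite(f"pics/{name}.png",s["image"][:,:,::-1]); return o,c
if __name__=="__main__":
    wrist(sys.argv[1]) if len(sys.argv)>1 else state()
E
python3 look.py w1
```

```text
t 2.15 pos [ 0.3991 -0.2098  0.2392] yaw -32.82 tilt [-0.0008  0.0004] F [0.46 0.79 0.93] T [ 0.06 -0.03 -0.  ] op 0.0868 j6 1.12
```

View pics/w1.png

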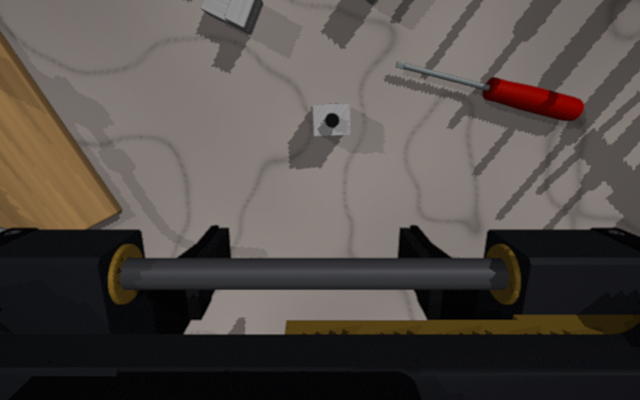

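```bash
python3 - <<'E'
from h import *
import cv2
c=pickle.load(open("w1.pkl","rb"));g=cv2.cvtColor(c["image"],cv2.COLOR_RGB2GRAY)
print(ray(c,(332,120.5),.055))
m=cv2.morphologyEx((g[95:146,300:365]>175).astype(np.uint8),cv2.MORPH_CLOSE,np.ones((3,3)))
print(np.percentile(g[95:146,300:365],[5,50,80,90,97]))
cs=max(cv2.findContours(m,cv2.RETR_EXTERNAL,cv2.CHAIN_APPROX_NONE)[0],key=cv2.contourArea)
r=cv2.minAreaRect(cs);b=cv2.boxPoints(r)+[300,95];print(r,b)
P=np.array([ray(c,x,.044) for x in b]);print(P.mean(0));e=np.diff(np.r_[P,P[:1]],axis=0)[:,:2];print(np.hypot(*e.T),np.degrees(np.arctan2(e[:,1],e[:,0])))
k=(g[95:146,300:365]<45).astype(np.uint8);n,l,s,ce=cv2.connectedComponentsWithStats(k);print(s,ce+[300,95])
M=cv2.resize(c["image"][90:150,295:370,::-1],None,fx=8,fy=8,interpolation=cv2.INTER_CUBIC);cv2.imwrite("pics/w1c.png",M)
E
```

```text
[ 0.43605963 -0.25433943  0.055     ]
[ 69.  117.  129.2 142.  144. ]Traceback (most recent call last):
  File "<stdin>", line 7, in <module>
ValueError: max() iterable argument is empty
```

```bash
python3 - <<'E'
from h import *
import cv2
c=pickle.load(open("w1.pkl","rb"));g=cv2.cvtColor(c["image"],cv2.COLOR_RGB2GRAY)
M=cv2.resize(c["image"][90:150,295:370,::-1],None,fx=8,fy=8,interpolation=cv2.INTER_CUBIC);cv2.imwrite("pics/w1c.png",M)
m=(g[95:146,300:365]>133).astype(np.uint8)
cs=max(cv2.findContours(m,cv2.RETR_EXTERNAL,cv2.CHAIN_APPROX_NONE)[0],key=cv2.contourArea)
r=cv2.minAreaRect(cs);b=cv2.boxPoints(r)+[300,95];print(r,b)
P=np.array([ray(c,x,.044) for x in b]);print(P.mean(0));e=np.diff(np.r_[P,P[:1]],axis=0)[:,:2];print(np.hypot(*e.T),np.degrees(np.arctan2(e[:,1],e[:,0])))
k=(g[95:146,300:365]<40).astype(np.uint8);n,l,s,ce=cv2.connectedComponentsWithStats(k);print(s,ce+[300,95])
E
```

```text
((31.562294006347656, 24.057510375976562), (30.615520477294922, 36.05117416381836), 87.70938873291016) [[312.93929005 104.4824295 ]
 [348.96165848 103.04153442]
 [350.18529892 133.63259125]
 [314.16292953 135.07348633]]
[ 0.4365299  -0.25480235  0.044     ]
[0.03504376 0.02946604 0.03586433 0.0294833 ] [-120.62619787  151.08053369   59.42217312  -30.51532412]
[[   0    0   65   51 3184]
 [  26   19   13   13  131]] [[332.01507538 120.        ]
 [331.63358779 120.        ]]
```

View pics/w1c.png

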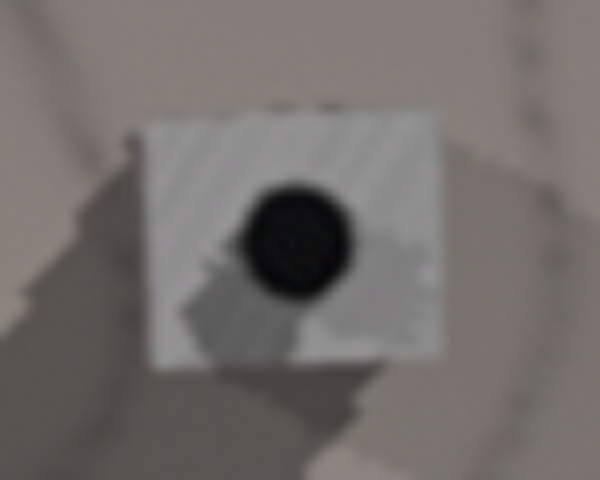

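Call:
move_arm(
  steps="0.0278 0.0088 0 0 0.087;0.0278 0.0088 0 0 0.087;0 0 0.03 -0.044 0.087;0 0 0.04 0 0.087;0 0 0.04 0 0.087;0 0 0.04 0 0.087;0 0 0 0 0.087;0 0 0 0 0.087",
)

```text
time_s: 3.0
position: [0.4379, -0.2528, 0.0901]
tcp_rot: [3.034, -0.812, -0.001]
force: [0.6, -0.2, 0.5]
opening: 0.0867
```

```bash
python3 - <<'E'
import look,cv2
from h import *
o,c=look.wrist("w2")
g=cv2.cvtColor(c["image"],cv2.COLOR_RGB2GRAY)
p=proj(c,np.array([[.4363,-.2546,.055],[.4363,-.2546,.044]]));print(p)
x,y=p[0].astype(int);cv2.imwrite("pics/w2c.png",cv2.resize(c["image"][max(0,y-80):y+100,max(0,x-130):x+130,::-1],None,fx=3,fy=3))
print(max(0,x-130),max(0,y-80))
E
```

```text
t 3.0 pos [ 0.4379 -0.2528  0.0901] yaw -29.95 tilt [-0.0006 -0.0005] F [ 0.59 -0.19  0.49] T [-0.05 -0.05 -0.05] op 0.0867 j6 1.25
[[317.81147616 234.24784021]
 [317.58264924 227.35678559]]
187 154
```

View pics/w2c.png

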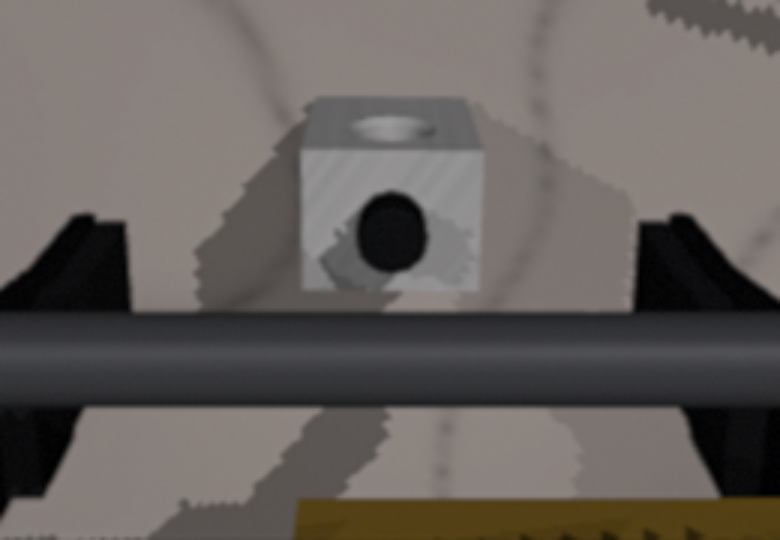

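Call:
move_arm(
  steps="0.0007 0.0024 0.03 0 0.087;0 0 0.025 0 0.087;0 0 0.011 0 0.087;0 0 0 0 0.087;0 0 0 0 0.02;0 0 0 0 0.02;0 0 0 0 0.02;0 0 0 0 0.02;0 0 0 0 0.02;0 0 0 0 0.02;0 0 0 0 0.02;0 0 0 0 0.02",
)

```text
time_s: 4.25
position: [0.4365, -0.2561, 0.0235]
tcp_rot: [-3.034, 0.816, 0.0]
force: [0.8, 0.8, -0.0]
opening: 0.0359
```

```bash
python3 look.py
```

```text
t 4.25 pos [ 0.4365 -0.2561  0.0235] yaw -30.13 tilt [-0.  0.] F [ 0.83  0.76 -0.02] T [ 0.08 -0.07  0.01] op 0.0359 j6 1.25
```

Call:
move_arm(
  steps="0 0 -0.02 0 0.02;0 0 -0.036 0 0.02;0 0 -0.036 0 0.02;-0.0239 -0.0297 0 0 0.02;-0.0239 -0.0297 0 0 0.02;-0.0239 -0.0297 0 0 0.02;-0.0239 -0.0297 0 0 0.02;0 0 0 -0.14 0.02;0 0 0 -0.14 0.02;0 0 0 -0.14 0.02;0 0 0 -0.14 0.02;0 0 0 -0.14 0.02",
)

```text
time_s: 5.45
position: [0.4129, -0.1053, 0.1153]
tcp_rot: [-3.129, -0.282, 0.001]
force: [-0.2, -0.8, -0.9]
opening: 0.036
```

Call:
move_arm(
  steps="0 0 0 -0.14 0.02;0 0 0 -0.14 0.02;0 0 0 -0.14 0.02;0 0 0 -0.14 0.02;0 0 0 -0.14 0.02;0 0 0 -0.074 0.02;0 0 0 0 0.02;0 0 0 0 0.02",
)

```text
time_s: 6.25
position: [0.4131, -0.1054, 0.1154]
tcp_rot: [-2.796, -1.432, 0.001]
force: [0.4, -0.6, -1.6]
opening: 0.036
```

```bash
cat > ov.py <<'E'
import look,cv2,sys
from h import *
p=[.57386,.04959,-.0988]
n=sys.argv[1]; o,c=look.wrist(n)
s=look.manip.snapshot("top");s2=look.manip.snapshot("scene");pickle.dump((s,s2),open(n+"ts.pkl","wb"))
im=cv2.resize(c["image"][:,:,::-1],None,fx=1.25,fy=1.25).copy()
for q in range(-144,60,12):
    a=proj(c,st(p,barxy([q])))[0]*1.25
    if (abs(a)<3000).all(): cv2.circle(im,tuple(int(round(x)) for x in a),1,(0,0,255),-1)
cv2.imwrite("pics/"+n+"o.png",im)
print("free end px*1.25",proj(c,st(p,barxy([-143.8])))*1.25)
E
python3 ov.py w3
```

```text
t 6.25 pos [ 0.4131 -0.1054  0.1154] yaw 54.22 tilt [-0.0005  0.0001] F [ 0.45 -0.59 -1.63] T [-0.08  0.01  0.04] op 0.036 j6 2.38
free end px*1.25 [[389.54986692  64.1632593 ]]
```

View pics/w3o.png

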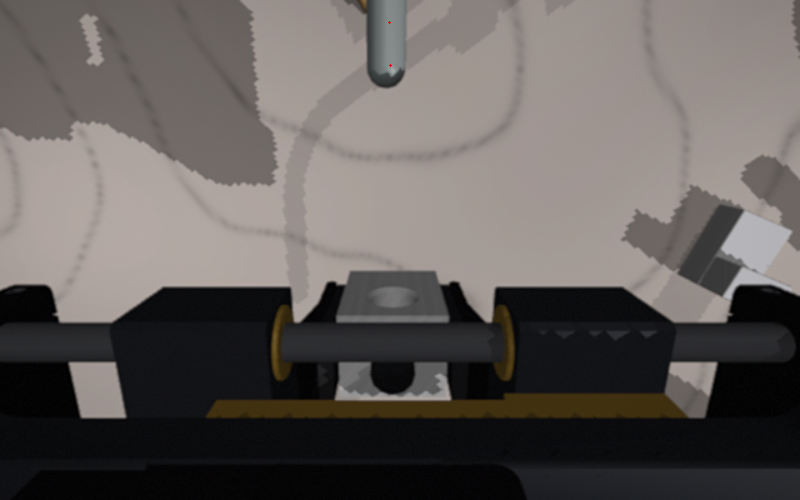

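```bash
cat > meas.py <<'E'
import cv2,sys
from h import *
c=pickle.load(open(sys.argv[1]+".pkl","rb"));g=cv2.GaussianBlur(cv2.cvtColor(c["image"],cv2.COLOR_RGB2GRAY),(0,0),1).astype(float)
def edges(v,a,b,rng=None):
    d=np.gradient(g[v,a:b]); i,j=np.argmax(d),np.argmin(d); 
    def sub(k):
        if 0<k<len(d)-1:
            y=d[k-1:k+2]; return a+k+.5*(y[0]-y[2])/(y[0]-2*y[1]+y[2])
        return a+k
    return sub(i),sub(j)
for v in (int(x) for x in sys.argv[4:]): 
    e=edges(v,int(sys.argv[2]),int(sys.argv[3])); print(v,np.round(e,2),round(sum(e)/2,2), "row",g[v,int(sys.argv[2]):int(sys.argv[3]):2].astype(int).tolist())
E
python3 meas.py w3 285 340 5 20 35 50; python3 meas.py w3 262 366 225 235 240 245
```

```text
5 [298.17 285.  ] 291.58 row [91, 74, 61, 66, 63, 61, 71, 86, 98, 106, 115, 125, 133, 135, 134, 133, 131, 129, 125, 118, 121, 129, 130, 134, 142, 146, 147, 147]
20 [324.95 292.75] 308.85 row [131, 131, 131, 124, 88, 62, 71, 86, 99, 107, 116, 126, 134, 136, 136, 135, 133, 130, 125, 121, 135, 148, 149, 149, 149, 149, 149, 145]
35 [298.17 293.04] 295.6 row [145, 149, 150, 147, 107, 65, 71, 87, 100, 108, 117, 127, 135, 138, 138, 136, 134, 131, 126, 119, 125, 132, 133, 133, 133, 133, 133, 133]
50 [298.25 292.93] 295.59 row [152, 152, 151, 142, 102, 65, 71, 87, 100, 109, 118, 128, 136, 138, 139, 138, 135, 132, 126, 121, 130, 134, 135, 136, 140, 147, 151, 152]
225 [268.43 277.18] 272.81 row [109, 83, 79, 108, 150, 160, 160, 146, 97, 76, 76, 76, 76, 76, 77, 77, 76, 75, 75, 76, 78, 78, 77, 77, 77, 78, 78, 78, 77, 78, 78, 78, 77, 76, 76, 78, 79, 78, 76, 76, 77, 78, 77, 78, 104, 140, 148, 150, 139, 101, 76, 82]
235 [273.5  353.86] 313.68 row [4, 5, 5, 9, 9, 15, 50, 73, 75, 77, 76, 75, 75, 77, 77, 76, 79, 86, 92, 97, 100, 103, 106, 108, 113, 115, 114, 114, 114, 112, 108, 102, 96, 91, 87, 83, 79, 79, 77, 75, 76, 77, 78, 78, 77, 71, 39, 11, 10, 8, 5, 5]
240 [271.97 355.23] 313.6 row [5, 5, 8, 9, 12, 42, 71, 75, 76, 77, 76, 75, 76, 78, 77, 75, 72, 72, 77, 86, 95, 102, 108, 111, 112, 114, 115, 116, 114, 110, 105, 99, 93, 84, 74, 66, 71, 77, 79, 76, 76, 76, 78, 78, 77, 77, 65, 28, 10, 9, 8, 5]
245 [270.58 356.81] 313.69 row [6, 8, 9, 9, 29, 65, 75, 76, 77, 76, 75, 75, 77, 78, 76, 74, 74, 75, 77, 78, 81, 86, 91, 95, 99, 102, 103, 101, 97, 94, 89, 85, 81, 77, 75, 75, 76, 77, 78, 77, 75, 76, 77, 79, 78, 78, 76, 58, 22, 10, 9, 7]
```

Call:
move_arm(
  steps="0 -0.0018 0 0 0.02;0.012 0 0 0 0.02;0.012 0 0 0 0.02;0.012 0 0 0 0.02;0.012 0 0 0 0.02;0.01 0 0 0 0.02;0 0 0 0 0.02;0 0 0 0 0.02",
)

```text
time_s: 7.2
position: [0.4456, -0.057, 0.1154]
tcp_rot: [-2.794, -1.435, 0.001]
force: [-0.2, -0.4, -1.4]
opening: 0.0357
```

```bash
python3 ov.py w4; python3 - <<'E'
from h import *
import cv2
c=pickle.load(open("w4.pkl","rb"));s,s2=pickle.load(open("w4ts.pkl","rb"))
M=np.zeros((600,800,3),np.uint8)
M[:600,:400]=cv2.resize(c["image"][100:300,215:415,::-1],(600,600))[:,100:500]
a=proj(s2,[[.45,-.05,.12]])[0].astype(int);print(a)
M[:400,400:]=cv2.resize(s2["image"][a[1]-40:a[1]+40,a[0]-40:a[0]+40,::-1],(400,400),interpolation=cv2.INTER_CUBIC)
cv2.imwrite("pics/w4m.png",M)
E
```

```text
t 7.2 pos [ 0.4456 -0.057   0.1154] yaw 54.36 tilt [-0.0008 -0.0001] F [-0.19 -0.35 -1.35] T [-0.03 -0.08 -0.05] op 0.0357 j6 2.28
free end px*1.25 [[395.87938073 245.65434001]]
[309 170]
```

View pics/w4m.png

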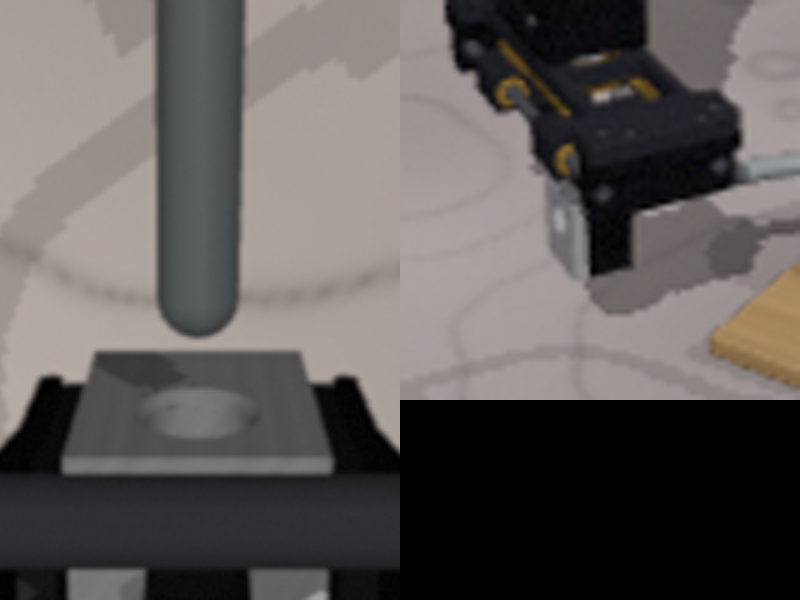

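```bash
python3 - <<'E'
from h import *
c=pickle.load(open("w4.pkl","rb"));S=lambda x,y:(215+(x+100)/3,100+y/3)
tcp=np.array([.4456,-.057]);a=np.radians(54.36);u=np.array([np.cos(a),np.sin(a)]);w=np.array([u[1],-u[0]])
for n,xy,z in(("tip",S(199,337),.12),("n",S(199,285),.126),("far",S(200.5,5),.126),("cL",S(62,458),.1355),("cR",S(333,458),.1355),("fL",S(95,352),.092),("fR",S(302,352),.092)):
    d=ray(c,xy,z)[:2]-tcp;print(n,np.round([d@u*1e3,d@w*1e3],2))
for p in([.57386,.04959,-.0988],[.57478,.04855,-.10524]):
    d=st(p,barxy([-143.8,-100]))[:,:2]-tcp;print(np.round(1e3*np.c_[d@u,d@w],2))
E
```

```text
tip [24.89  1.2 ]
n [34.41  1.19]
far [71.58  1.37]
cL [ 12.98 -17.2 ]
cR [12.96 19.14]
fL [ 12.82 -16.99]
fR [12.8  19.34]
[[32.07  2.08]
 [75.87  2.1 ]]
[[32.02  2.6 ]
 [75.82  2.9 ]]
```

Call:
move_arm(
  steps="0.004 0.0002 0 0.003 0.02;0.004 0 0 0 0.02;0.004 0 0 0 0.02;0.003 0 0 0 0.02;0.003 0 0 0 0.02;0.003 0 0 0 0.02;0 0 0 0 0.02",
)

```text
time_s: 8.05
position: [0.4585, -0.04, 0.1155]
tcp_rot: [2.797, 1.431, 0.0]
force: [0.1, 0.3, -1.0]
opening: 0.0358
```

```bash
python3 look.py
```

```text
t 8.05 pos [ 0.4585 -0.04    0.1155] yaw 54.18 tilt [ 0.0002 -0.    ] F [ 0.13  0.29 -1.  ] T [-0.04 -0.05  0.01] op 0.0358 j6 2.25
```

Call:
move_arm(
  steps="0.003 0 0 0 0.02;0.002 0 0 0 0.02;0.002 0 0 0 0.02;0.002 0 0 0 0.02;0.002 0 0 0 0.02",
)

```text
time_s: 8.55
position: [0.4636, -0.0322, 0.1159]
tcp_rot: [2.797, 1.43, -0.005]
force: [-5.0, -4.1, 6.4]
opening: 0.0359
```

Call:
move_arm(
  steps="0.002 0 0 0 0.02;0.002 0 0 0 0.02;0.002 0 0 0 0.02;0.002 0 0 0 0.02;0.002 0 0 0 0.02;0.002 0 0 0 0.02",
)

```text
time_s: 9.15
position: [0.4721, -0.0219, 0.1163]
tcp_rot: [2.796, 1.43, 0.001]
force: [-2.7, -3.3, 6.2]
opening: 0.0361
```

```bash
python3 look.py
```

```text
t 9.15 pos [ 0.4721 -0.0219  0.1163] yaw 54.19 tilt [ 0.0008 -0.0006] F [-2.66 -3.26  6.21] T [-1.11  0.46 -0.01] op 0.0361 j6 2.22
```

Call:
move_arm(
  steps="0.003 0 0 0 0.02;0.004 0 0 0 0.02;0.004 0 0 0 0.02;0.004 0 0 0 0.02;0.004 0 0 0 0.02;0 0 0 0 0.02;0 0 0 0 0.02;0 0 0 0 0.02",
)

```text
time_s: 9.95
position: [0.4847, -0.0055, 0.1164]
tcp_rot: [2.796, 1.431, 0.007]
force: [2.4, 1.5, 3.4]
opening: 0.036
```

```bash
python3 look.py; python3 - <<'E'
from h import *
for p in([.57386,.04959,-.0988],[.57478,.04855,-.10524]): print(st(p,barxy([-113.8,-83.8,-41.9,0,60])))
E
```

```text
t 9.95 pos [ 0.4847 -0.0055  0.1164] yaw 54.2 tilt [0.0045 0.0011] F [2.39 1.54 3.36] T [ 0.38 -0.85 -0.02] op 0.036 j6 2.19
[[ 0.48346666 -0.00777437  0.12      ]
 [ 0.50095616  0.01659935  0.12      ]
 [ 0.53298683  0.04286489  0.12      ]
 [ 0.57386     0.04959     0.12      ]
 [ 0.63356739  0.04367164  0.12      ]]
[[ 0.48401911 -0.00823105  0.12      ]
 [ 0.50166521  0.01602953  0.12      ]
 [ 0.53386437  0.04208825  0.12      ]
 [ 0.57478     0.04855     0.12      ]
 [ 0.63444804  0.04224725  0.12      ]]
```

```bash
cat > path.py <<'E'
# usage: path.py x y yawdeg q0 q1 n  -> rows from the commanded pose to each q
import sys
from h import *
P=[.57244,.04983,-.103]; B=-.0017
def pose(q,P=P):
    w=np.linspace(q-15,q+15,61);X=st(P,barxy(w))[:,:2]
    d=X[-1]-X[0];a=np.arctan2(d[1],d[0]);n=np.array([-np.sin(a),np.cos(a)])
    off=(X-X[0])@n; c=(X[0]+X[-1])/2+n*(off.max()+off.min())/2
    return np.r_[c-B*np.array([np.cos(a),np.sin(a)]),a]
def rows(cur,qs,P=P):
    x,y,a=cur;out=[]
    for q in qs:
        t=pose(q,P);d=t[:2]-[x,y];X=np.array([np.cos(a),np.sin(a)]);Y=np.array([np.sin(a),-np.cos(a)])
        r=np.round([d@X,d@Y,0,-(t[2]-a)],[4,4,4,3][0] if 0 else 4);r[3]=round(r[3],3)
        x,y=np.array([x,y])+r[0]*X+r[1]*Y;a-=r[3];out.append(r)
    return out,(x,y,a)
if __name__=="__main__":
    v=list(map(float,sys.argv[1:6]));n=int(sys.argv[6])
    qs=np.linspace(v[3],v[4],n+1)[1:]
    o,e=rows((v[0],v[1],np.radians(v[2])),qs)
    print(";".join("%.4f %.4f 0 %.3f 0.02"%(r[0],r[1],r[3]) for r in o)); print("end %.4f %.4f %.2f"%(e[0],e[1],np.degrees(e[2])))
E
python3 - <<'E'
from path import *
for q in(-116,-114,-112,-110):print(q,pose(q)[:2],np.degrees(pose(q)[2]))
E
python3 path.py 0.4824 -0.0058 54.19 -113.8 -82 8
```

```text
-116 [ 0.48151336 -0.00755918] 54.097806929325166
-114 [ 0.48268614 -0.00593918] 54.09780692932507
-112 [ 0.48385892 -0.00431917] 54.09780692932508
-110 [ 0.4850317  -0.00269917] 54.09780692932506
0.0042 0.0003 0 0.002 0.02;0.0040 0.0000 0 -0.000 0.02;0.0040 0.0000 0 -0.000 0.02;0.0040 0.0000 0 -0.000 0.02;0.0039 0.0000 0 0.004 0.02;0.0040 0.0001 0 0.012 0.02;0.0040 0.0001 0 0.018 0.02;0.0039 0.0001 0 0.024 0.02
end 0.5018 0.0196 50.75
```

Call:
move_arm(
  steps="0 0 0 0 0.02;0 0 0 0 0.02",
)

```text
time_s: 10.15
position: [0.4842, -0.0059, 0.1163]
tcp_rot: [2.796, 1.43, 0.005]
force: [2.2, 1.4, 6.3]
opening: 0.0361
```

```bash
python3 look.py
```

```text
t 10.15 pos [ 0.4842 -0.0059  0.1163] yaw 54.19 tilt [0.0035 0.0006] F [2.19 1.43 6.25] T [ 0.27 -0.9   0.03] op 0.0361 j6 2.19
```

Call:
move_arm(
  steps="0.003 0.0008 0 0.002 0.02;0.004 0 0 0 0.02;0.004 0 0 0 0.02;0.004 0 0 0 0.02",
)

```text
time_s: 10.55
position: [0.4898, 0.0039, 0.1154]
tcp_rot: [-2.799, -1.426, 0.01]
force: [-1.4, -3.0, 7.5]
opening: 0.0357
```

```bash
python3 look.py
```

```text
t 10.55 pos [0.4898 0.0039 0.1154] yaw 54.01 tilt [-0.0058 -0.0027] F [-1.36 -2.97  7.51] T [-0.86  0.45 -0.02] op 0.0357 j6 2.17
```

```bash
python3 path.py 0.4916 0.0064 54.08 -98.8 -18.8 20 | tr ';' '\n'
```

```text
0.0040 0.0000 0 0.003 0.02
0.0040 0.0001 0 0.010 0.02
0.0040 0.0001 0 0.016 0.02
0.0040 0.0001 0 0.024 0.02
0.0039 0.0002 0 0.030 0.02
0.0040 0.0001 0 0.036 0.02
0.0040 0.0002 0 0.044 0.02
0.0039 0.0002 0 0.049 0.02
0.0040 0.0002 0 0.050 0.02
0.0040 0.0002 0 0.050 0.02
0.0039 0.0002 0 0.050 0.02
0.0040 0.0001 0 0.050 0.02
0.0040 0.0002 0 0.050 0.02
0.0039 0.0002 0 0.050 0.02
0.0040 0.0002 0 0.050 0.02
0.0039 0.0002 0 0.050 0.02
0.0040 0.0002 0 0.050 0.02
0.0040 0.0001 0 0.050 0.02
0.0039 0.0002 0 0.050 0.02
0.0040 0.0002 0 0.050 0.02
end 0.5555 0.0491 7.56
```

Call:
move_arm(
  steps="0.004 0 0 0.003 0.02;0.004 0.0001 0 0.01 0.02;0.004 0.0001 0 0.016 0.02;0.004 0.0001 0 0.024 0.02",
)

```text
time_s: 10.95
position: [0.4995, 0.0165, 0.1153]
tcp_rot: [2.836, 1.351, -0.011]
force: [-2.1, -3.4, 7.8]
opening: 0.0358
```

```bash
cat > chk.py <<'E'
import look,sys
from path import *
o,R=look.state();x,y=o["position"][:2]
f=R[:2,:2].T@o["force"][:2];print("F tool xy",np.round(f,2),"Tz",round(o["torque"][2],2))
qs=np.arange(-125,80,.5);ps=np.array([pose(q) for q in qs]);i=np.argmin(np.hypot(ps[:,0]-x,ps[:,1]-y));a=ps[i,2]
d=np.array([x,y])-ps[i,:2];print("q",qs[i],"lat err mm (tool +y)",round(1e3*(d@[np.sin(a),-np.cos(a)]),2),"yaw model",round(np.degrees(a),2),"cmd?",)
E
python3 chk.py
```

```text
t 10.95 pos [0.4995 0.0165 0.1153] yaw 50.93 tilt [-0.0061 -0.003 ] F [-2.14 -3.4   7.85] T [-1.06  0.65  0.02] op 0.0358 j6 2.1
F tool xy [-3.99  0.48] Tz 0.02
q -86.0 lat err mm (tool +y) 0.26 yaw model 52.15 cmd?
```

Call:
move_arm(
  steps="0.0039 0.0002 0 0.026 0.02;0.004 0.0001 0 0.034 0.02;0.004 0.0002 0 0.04 0.02;0.0039 0.0002 0 0.048 0.02",
)

```text
time_s: 11.35
position: [0.5109, 0.0278, 0.1154]
tcp_rot: [2.928, 1.136, -0.01]
force: [-1.4, -3.2, 7.9]
opening: 0.0358
```

```bash
python3 chk.py
```

```text
t 11.35 pos [0.5109 0.0278 0.1154] yaw 42.39 tilt [-0.0055 -0.0029] F [-1.44 -3.25  7.94] T [-1.07  0.5  -0.03] op 0.0358 j6 1.94
F tool xy [-3.25  1.43] Tz -0.03
q -70.0 lat err mm (tool +y) 0.85 yaw model 44.21 cmd?
```

Call:
move_arm(
  steps="0.004 0.0004 0 0.05 0.02;0.004 0.0003 0 0.05 0.02;0.0039 0.0003 0 0.05 0.02;0.004 0.0002 0 0.05 0.02",
)

```text
time_s: 11.75
position: [0.5238, 0.0366, 0.1153]
tcp_rot: [3.027, 0.837, -0.011]
force: [-3.9, -3.0, 8.3]
opening: 0.0356
```

```bash
python3 chk.py
```

```text
t 11.75 pos [0.5238 0.0366 0.1153] yaw 30.92 tilt [-0.0062 -0.0031] F [-3.92 -3.03  8.3 ] T [-1.14  1.03 -0.01] op 0.0356 j6 1.73
F tool xy [-4.92  0.58] Tz -0.01
q -54.0 lat err mm (tool +y) 1.68 yaw model 32.77 cmd?
```

Call:
move_arm(
  steps="0.004 0.0002 0 0.05 0.02;0.004 0.0002 0 0.05 0.02;0.0039 0.0002 0 0.05 0.02;0.004 0.0003 0 0.05 0.02",
)

```text
time_s: 12.15
position: [0.5376, 0.0429, 0.1151]
tcp_rot: [3.095, 0.53, -0.013]
force: [-5.4, -0.5, 7.9]
opening: 0.036
```

```bash
python3 chk.py
```

```text
t 12.15 pos [0.5376 0.0429 0.1151] yaw 19.44 tilt [-0.008  -0.0031] F [-5.39 -0.52  7.86] T [-0.57  1.48 -0.02] op 0.036 j6 1.53
F tool xy [-5.25 -1.3 ] Tz -0.02
q -38.0 lat err mm (tool +y) 1.93 yaw model 21.31 cmd?
```

Call:
move_arm(
  steps="0.004 -0.0002 0 0.05 0.02;0.0039 0 0 0.05 0.02;0.004 0 0 0.05 0.02;0.004 0.0001 0 0.05 0.02",
)

```text
time_s: 12.55
position: [0.5534, 0.0473, 0.1153]
tcp_rot: [3.132, 0.219, -0.011]
force: [-3.8, -2.4, 7.8]
opening: 0.0357
```

```bash
python3 chk.py; python3 path.py 0.5555 0.0491 7.56 -18.8 29.2 12 | tr ';' '\n'
```

```text
t 12.55 pos [0.5534 0.0473 0.1153] yaw 7.99 tilt [-0.0067 -0.0028] F [-3.83 -2.36  7.83] T [-0.61  1.24 -0.  ] op 0.0357 j6 1.33
F tool xy [-4.12  1.8 ] Tz -0.0
q -21.0 lat err mm (tool +y) 1.48 yaw model 9.14 cmd?
0.0039 0.0002 0 0.050 0.02
0.0040 0.0001 0 0.046 0.02
0.0040 0.0001 0 0.040 0.02
0.0040 0.0001 0 0.033 0.02
0.0039 0.0001 0 0.026 0.02
0.0040 0.0000 0 0.020 0.02
0.0040 0.0000 0 0.013 0.02
0.0040 0.0001 0 0.006 0.02
0.0040 -0.0000 0 0.001 0.02
0.0040 -0.0000 0 -0.000 0.02
0.0040 -0.0000 0 -0.000 0.02
0.0040 -0.0000 0 -0.000 0.02
end 0.6031 0.0466 -5.90
```

Call:
move_arm(
  steps="0.0039 0.0005 0 0.05 0.02;0.004 0.0003 0 0.044 0.02;0.004 0.0001 0 0.038 0.02;0.004 0.0001 0 0.031 0.02",
)

```text
time_s: 12.95
position: [0.5692, 0.0475, 0.1152]
tcp_rot: [3.139, -0.036, -0.011]
force: [-3.9, -1.5, 7.3]
opening: 0.0355
```

```bash
python3 chk.py
```

```text
t 12.95 pos [0.5692 0.0475 0.1152] yaw -1.32 tilt [-0.007  -0.0026] F [-3.94 -1.55  7.26] T [-0.45  1.16  0.04] op 0.0355 j6 1.18
F tool xy [-3.91  1.64] Tz 0.04
q -5.0 lat err mm (tool +y) 2.07 yaw model -1.13 cmd?
```

Call:
move_arm(
  steps="0.0039 0.0004 0 0.027 0.02;0.004 0.0003 0 0.022 0.02;0.004 0.0001 0 0.017 0.02;0.004 0.0001 0 0.01 0.02",
)

```text
time_s: 13.35
position: [0.5847, 0.0459, 0.1152]
tcp_rot: [3.135, -0.154, -0.012]
force: [-4.7, -1.3, 7.9]
opening: 0.0356
```

```bash
python3 chk.py; python3 ov.py w5; python3 - <<'E'
from h import *
import cv2
c=pickle.load(open("w5.pkl","rb"))
s,s2=pickle.load(open("w5ts.pkl","rb"))
M=np.zeros((600,800,3),np.uint8)
M[:600,:400]=cv2.resize(c["image"][50:250,247:381,::-1],(400,600),interpolation=cv2.INTER_CUBIC)
a=proj(s2,[[.61,.045,.12]])[0].astype(int);print(a)
M[:400,400:]=cv2.resize(s2["image"][a[1]-40:a[1]+40,a[0]-40:a[0]+40,::-1],(400,400),interpolation=cv2.INTER_CUBIC)
cv2.imwrite("pics/w5m.png",M)
E
```

```text
t 13.35 pos [0.5847 0.0459 0.1152] yaw -5.62 tilt [-0.0077 -0.0024] F [-4.65 -1.33  7.91] T [-0.36  1.27  0.01] op 0.0356 j6 1.12
F tool xy [-4.5   1.78] Tz 0.01
q 11.0 lat err mm (tool +y) 2.69 yaw model -5.71 cmd?
t 13.35 pos [0.5847 0.0459 0.1152] yaw -5.62 tilt [-0.0077 -0.0024] F [-4.65 -1.33  7.91] T [-0.36  1.27  0.01] op 0.0356 j6 1.12
free end px*1.25 [[596.22091844 561.59080945]]
[382 168]
```

View pics/w5m.png

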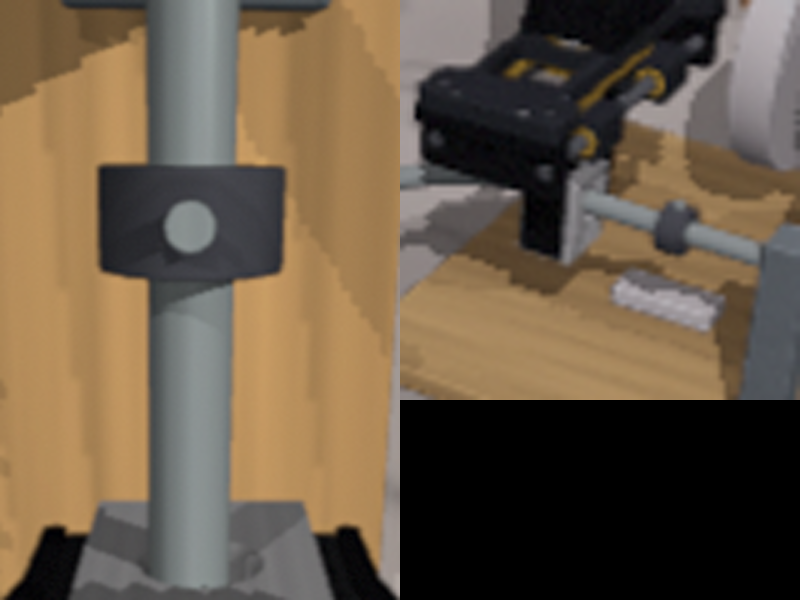

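```bash
python3 - <<'E'
from h import *
c=pickle.load(open("w5.pkl","rb"));S=lambda x,y:(247+(x+.5)/3-.5,50+(y+.5)/3-.5)
tcp=np.array([.5847,.0459]);a=np.radians(-5.8);u=np.array([np.cos(a),np.sin(a)]);w=np.array([u[1],-u[0]])
for n,xy,z in(("ringL",S(100,268),.12),("ringR",S(283,266),.12),("ringtopmid",S(190,281),.133),("ringback",S(100,168),.12),("barexit",S(190,540),.126),("bar1",S(190,300),.126),("bar2",S(193,100),.126),("faceL",S(100,503),.092),("faceR",S(305,502),.092)):
    d=ray(c,xy,z)[:2]-tcp;print(n,np.round([d@u*1e3,d@w*1e3],2))
E
```

```text
ringL [ 57.59 -13.63]
ringR [57.92 11.42]
ringtopmid [57.47 -1.22]
ringback [ 70.84 -13.31]
barexit [20.16 -1.29]
bar1 [54.09 -1.27]
bar2 [79.23 -0.88]
faceL [ 13.57 -17.28]
faceR [13.8  18.61]
```

Call:
move_arm(
  steps="0.004 -0.0003 0 0.002 0.02;0.004 -0.0003 0 0.002 0.02;0.004 -0.0003 0 0.001 0.02;0.004 -0.0003 0 0 0.02;0.004 -0.0003 0 0 0.02;0.004 -0.0001 0 0 0.02;0.004 -0.0001 0 0 0.02;0.004 0 0 0 0.02",
)

```text
time_s: 14.3
position: [0.6173, 0.0451, 0.1154]
tcp_rot: [3.136, -0.161, -0.009]
force: [-4.1, 0.6, 7.5]
opening: 0.0357
```

```bash
python3 chk.py; python3 look.py w6; python3 - <<'E'
from h import *
import cv2
c=pickle.load(open("w6.pkl","rb"))
cv2.imwrite("pics/w6m.png",cv2.resize(c["image"][100:250,247:381,::-1],None,fx=4,fy=4,interpolation=cv2.INTER_CUBIC))
E
```

```text
t 14.3 pos [0.6173 0.0451 0.1154] yaw -5.86 tilt [-0.0061 -0.0013] F [-4.12  0.56  7.51] T [ 0.21  1.07 -0.08] op 0.0357 j6 1.14
F tool xy [-4.15 -0.14] Tz -0.08
q 43.5 lat err mm (tool +y) 0.11 yaw model -5.9 cmd?
t 14.3 pos [0.6173 0.0451 0.1154] yaw -5.86 tilt [-0.0061 -0.0013] F [-4.12  0.56  7.51] T [ 0.21  1.07 -0.08] op 0.0357 j6 1.14
```

View pics/w6m.png

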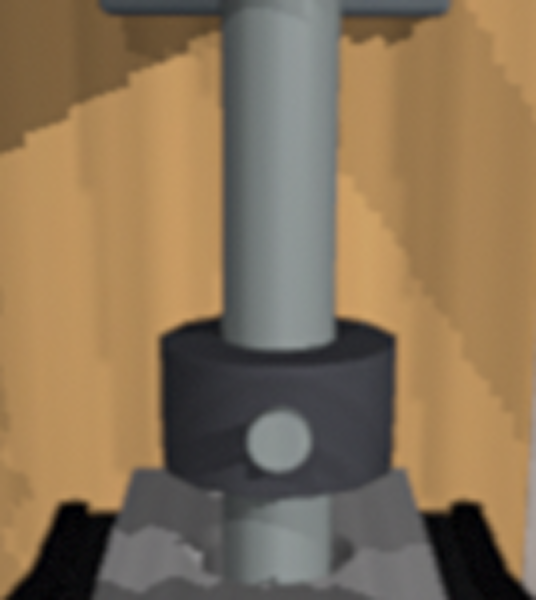

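```bash
python3 - <<'E'
from h import *
c=pickle.load(open("w6.pkl","rb"));S=lambda x,y:(247+(x+.5)/4-.5,100+(y+.5)/4-.5)
tcp=np.array([.6173,.0451]);a=np.radians(-5.86);u=np.array([np.cos(a),np.sin(a)])
for n,xy,z in(("ringL",S(165,472),.12),("ringR",S(392,470),.12),("ringtop",S(277,497),.133),("faceL",S(132,468),.092),("faceR",S(408,468),.092)):
    print(n,round((ray(c,xy,z)[:2]-tcp)@u*1e3,2))
E
```

```text
ringL 23.34
ringR 23.54
ringtop 25.29
faceL 13.97
faceR 13.91
```

Call:
move_arm(
  steps="0.002 0 0 0 0.02;0.002 0 0 0 0.02;0.002 0 0 0 0.02;0.001 0 0 0 0.02;0.001 0 0 0 0.02",
)

```text
time_s: 14.85
position: [0.6251, 0.0443, 0.1154]
tcp_rot: [3.136, -0.161, -0.01]
force: [-5.8, 0.9, 8.2]
opening: 0.0356
```

```bash
python3 chk.py
```

```text
t 14.85 pos [0.6251 0.0443 0.1154] yaw -5.87 tilt [-0.0063 -0.0013] F [-5.78  0.91  8.21] T [0.36 1.41 0.01] op 0.0356 j6 1.14
F tool xy [-5.85 -0.31] Tz 0.01
q 51.5 lat err mm (tool +y) 0.1 yaw model -5.9 cmd?
```

Call:
move_arm(
  steps="0.0005 0 0 0 0.02;0.0005 0 0 0 0.02;0.0005 0 0 0 0.02",
)

```text
time_s: 15.15
position: [0.6263, 0.0442, 0.1153]
tcp_rot: [3.136, -0.161, -0.011]
force: [-5.1, 0.5, 8.5]
opening: 0.0359
```

Call:
move_arm(
  steps="0.0005 0 0 0 0.02;0.0005 0 0 0 0.02",
)

```text
time_s: 15.35
position: [0.6273, 0.0441, 0.1153]
tcp_rot: [3.136, -0.161, -0.011]
force: [-5.4, 1.4, 8.0]
opening: 0.036
```

Call:
move_arm(
  steps="0.0005 0 0 0 0.02;0.0005 0 0 0 0.02",
)

```text
time_s: 15.55
position: [0.6281, 0.044, 0.1153]
tcp_rot: [3.136, -0.161, -0.012]
force: [-6.2, 0.9, 9.2]
opening: 0.0358
```

Call:
move_arm(
  steps="0.0005 0 0 0 0.02;0.0005 0 0 0 0.02",
)

```text
time_s: 15.75
position: [0.6282, 0.044, 0.1153]
tcp_rot: [3.136, -0.161, -0.015]
force: [-9.1, 3.0, 10.2]
opening: 0.0358
```

Call:
move_arm(
  steps="0.0005 0 0 0 0.02",
)

```text
time_s: 15.85
position: [0.6283, 0.0439, 0.1153]
tcp_rot: [3.135, -0.161, -0.016]
force: [-9.2, 2.7, 11.2]
opening: 0.0357
```

Call:
move_arm(
  steps="0 0 0 0 0.02;0 0 0 0 0.02;0 0 0 0 0.02",
)

```text
time_s: 16.15
position: [0.6283, 0.0439, 0.1153]
tcp_rot: [3.135, -0.161, -0.016]
force: [-8.7, 2.3, 10.8]
opening: 0.0358
```

```bash
python3 chk.py
```

```text
t 16.15 pos [0.6283 0.0439 0.1153] yaw -5.88 tilt [-0.0101 -0.0015] F [-8.65  2.35 10.79] T [ 0.63  2.36 -0.04] op 0.0358 j6 1.14
F tool xy [-8.85 -1.45] Tz -0.04
q 54.5 lat err mm (tool +y) 0.11 yaw model -5.9 cmd?
```

Call:
move_arm(
  steps="0.0005 0 0 0 0.02;0 0 0 0 0.02;0 0 0 0 0.02;0 0 0 0 0.02;0 0 0 0 0.02;0 0 0 0 0.02",
)

```text
time_s: 16.75
position: [0.6283, 0.0439, 0.1153]
tcp_rot: [3.135, -0.161, -0.017]
force: [-9.0, 2.9, 10.9]
opening: 0.0356
```

```bash
python3 chk.py
```

```text
t 16.75 pos [0.6283 0.0439 0.1153] yaw -5.88 tilt [-0.0112 -0.0015] F [-9.01  2.89 10.92] T [ 0.69  2.62 -0.01] op 0.0356 j6 1.14
F tool xy [-9.25 -1.95] Tz -0.01
q 54.5 lat err mm (tool +y) 0.17 yaw model -5.9 cmd?
```

Call:
move_arm(
  steps="0.0005 0 -0.0004 0 0.02;0 0 0 0 0.02;0 0 0 0 0.02;0 0 0 0 0.02;0 0 0 0 0.02;0 0 0 0 0.02",
)

```text
time_s: 17.35
position: [0.6283, 0.0439, 0.1153]
tcp_rot: [3.135, -0.161, -0.019]
force: [-10.3, 3.2, 10.4]
opening: 0.036
```

Call:
move_arm(
  steps="0.0005 0 0 0 0.02;0 0 0 0 0.02;0 0 0 0 0.02;0 0 0 0 0.02;0 0 0 0 0.02;0 0 0 0 0.02",
)

```text
time_s: 17.95
position: [0.6284, 0.0438, 0.1152]
tcp_rot: [3.135, -0.161, -0.021]
force: [-10.5, 3.4, 11.2]
opening: 0.0357
```

```bash
python3 chk.py
```

```text
t 17.95 pos [0.6284 0.0438 0.1152] yaw -5.9 tilt [-0.0135 -0.0015] F [-10.53   3.41  11.18] T [ 0.92  3.1  -0.03] op 0.0357 j6 1.15
F tool xy [-10.83  -2.31] Tz -0.03
q 54.5 lat err mm (tool +y) 0.2 yaw model -5.9 cmd?
```

Call:
move_arm(
  steps="-0.0005 0 -0.0003 0 0.02;-0.0005 0 -0.0003 0 0.02;-0.0005 0 -0.0003 0 0.02;-0.0005 0 -0.0003 0 0.02;0 0 0 0 0.02",
)

```text
time_s: 18.45
position: [0.6284, 0.0439, 0.1162]
tcp_rot: [3.136, -0.161, -0.014]
force: [-5.5, 1.7, 7.0]
opening: 0.036
```

```bash
python3 chk.py
```

```text
t 18.45 pos [0.6284 0.0439 0.1162] yaw -5.89 tilt [-0.0091 -0.0013] F [-5.51  1.65  6.97] T [ 0.41  1.62 -0.01] op 0.036 j6 1.14
F tool xy [-5.65 -1.08] Tz -0.01
q 54.5 lat err mm (tool +y) 0.15 yaw model -5.9 cmd?
```

Call:
move_arm(
  steps="-0.0005 0 -0.0003 0 0.02;-0.0005 0 -0.0003 0 0.02;0 0 0 0 0.02;0 0 0 0 0.04;0 0 0 0 0.05;0 0 0 0 0.06;0 0 0 0 0.06;0 0 0 0 0.06;0 0 0 0 0.06",
)

```text
time_s: 19.35
position: [0.6314, 0.0446, 0.1177]
tcp_rot: [-3.137, 0.16, -0.0]
force: [0.6, -0.2, 0.3]
opening: 0.0592
```

```bash
python3 chk.py; python3 look.py w7; python3 - <<'E'
from h import *
import cv2
c=pickle.load(open("w7.pkl","rb"))
cv2.imwrite("pics/w7m.png",cv2.resize(c["image"][110:310,230:400,::-1],None,fx=3,fy=3,interpolation=cv2.INTER_CUBIC))
E
```

```text
t 19.35 pos [0.6314 0.0446 0.1177] yaw -5.83 tilt [0.0001 0.    ] F [ 0.61 -0.2   0.32] T [-0.05  0.01 -0.04] op 0.0592 j6 1.14
F tool xy [0.63 0.13] Tz -0.04
q 57.5 lat err mm (tool +y) -0.86 yaw model -5.9 cmd?
t 19.35 pos [0.6314 0.0446 0.1177] yaw -5.83 tilt [0.0001 0.    ] F [ 0.61 -0.2   0.32] T [-0.05  0.01 -0.04] op 0.0592 j6 1.14
```

View pics/w7m.png

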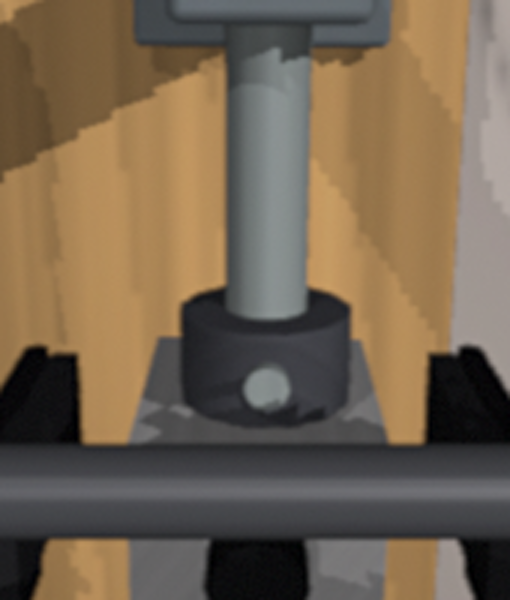

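Call:
move_arm(
  steps="0 0 -0.01 0 0.06;0 0 -0.02 0 0.06;0 0 -0.03 0 0.06;0 0 -0.03 0 0.06;0 0 0 0 0.06;0 0 0 0 0.06",
)

```text
time_s: 20.0
position: [0.6315, 0.0448, 0.2092]
tcp_rot: [-3.136, 0.16, -0.004]
force: [0.4, 0.7, -1.3]
opening: 0.06
```

```bash
python3 - <<'E'
import look,cv2
from h import *
c0=pickle.load(open("w7.pkl","rb"));S=lambda x,y:(230+(x+.5)/3-.5,110+(y+.5)/3-.5)
a=np.radians(-5.9);u=np.array([np.cos(a),np.sin(a)]);O=np.array([.57244,.04983])
for n,xy,z in(("ringL",S(186,402),.12),("ringR",S(347,402),.12),("ringbackL",S(183,308),.12),("faceL",S(160,339),.094),("faceR",S(362,340),.094)):
    print(n,round((ray(c0,xy,z)[:2]-O)@u*1e3,2))
c=pickle.load(open("w5.pkl","rb"));S=lambda x,y:(247+(x+.5)/3-.5,50+(y+.5)/3-.5)
for xy in((100,268),(283,266),(100,168)):print("w5 ring",round((ray(c,S(*xy),.12)[:2]-O)@u*1e3,2))
o,c1=look.wrist("w8")
look.manip.hand_in()
E
```

```text
ringL 69.03
ringR 69.04
ringbackL 84.06
faceL 69.7
faceR 69.52
w5 ring 70.16
w5 ring 70.54
w5 ring 83.41
t 20.0 pos [0.6315 0.0448 0.2092] yaw -5.84 tilt [0.0024 0.0011] F [ 0.35  0.69 -1.28] T [-0.02  0.1  -0.01] op 0.06 j6 1.14
the job is handed in; nothing more can be done
```

I threaded the carrier onto the free end, slid it round the bend and pushed it lightly against the stop ring. I then released it, lifted the gripper clear and handed the job in after 20 s of the 72 s allowed. `hand_in()` reports no verdict.

- **Sliding:** The force along the bar stayed at about 4–6 N and the sideways force under 2 N.
- **Bearing on the ring:** The carrier stalled against the ring and the push rose to about 10.8 N in total. After taking off the sliding drag, I estimate 4–5.5 N on the ring, held for more than 0.6 s. This is inferred from the wrist force, not measured directly at the ring.
- **Forcing limit:** The total wrist force peaked at about 17 N in the readings I took, below the 20 N limit.
- **After release:** The carrier's face lies at about 69.6 mm along the bar and the ring's face at about 69.0 mm, so they touch within my picture-reading error.
- **Ring position:** Before contact I read the ring's face at about 70.3 mm, so the two readings differ by about 1.3 mm. The ring's back edge differs the other way (83.4 mm before, 84.1 mm after). I take both as reading error, because the arm held still while pushing, which means the ring did not slip.
- **Not checked:** I did not compare the bystanders' positions before and after, and I saved a last wrist picture but did not look at it. The arm kept clear of the bystanders on every move.

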